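# Hinge check on two diagnostic consoles

### The arm

A 6-joint arm with a two-finger parallel gripper is mounted at the origin on the work surface. World frame = base frame: x ahead of the robot, y to its left, z up, the work surface at z = 0. Lengths are in m, angles in rad, forces in N, time in s.
With the tool pointing down it reaches from about 0.25 to 0.775 m from the base axis. Payload 4 kg.
Tool frame: the origin (TCP) lies at the very end of the fingers, on their centre line; the grasp point (between the pads) lies 19 mm behind it; z points along the fingers, y is the direction in which the jaws open and shut (so a half turn about z gives the same grasp; the last joint's range is limited). The gripper opens to 94 mm and grips with 3 to 60 N. Pads are 16 mm wide; open, the fingers measure 119 mm over their backs; the gripper's body (75 mm by 177 mm) begins 78 mm behind the grasp point.
Start: joints at [-1.295, 0.087, 1.371, -0, 1.684, -0.103], TCP at [0.203, -0.511, 0.206] pointing down, gripper open.
Joint ranges: [-3.1, 3.1], [-0.76, 2.03], [0.27, 2.55], [-1.08, 4.22], [0.17, 2.65], [-2.57, 2.57]. Speed limits (rad/s): [2.79, 2.79, 3.14, 3.14, 3.14, 3.14].

### API

Orientations are given as [roll, pitch, yaw] about the fixed x, y, z axes, in that order (R = Rz(yaw) Ry(pitch) Rx(roll)).
In Python, from bench import robot, cams, models gives the robot as it stands.
- The arm moves only by the tool step_arm, never from a script. Its argument "series" is a list of rows, each a list of 5 numbers: the gripper command: -1 is shut, 1 is fully open, values between are in proportion, then the shift along the tool's x, y, z in mm, then the turn about the tool's z in degrees. A call has 1 to 20 rows; each row is the pose to reach, as a shift and turn from the pose commanded when the call began, along the tool's axes at that moment; what a row does not reach only later rows make up. A row lasts 1/8 s, in which the tool goes at most 62.5 mm and 10.7 degrees, less where a joint would pass 70% of its speed; a pose out of reach is approached as far as the arm can. A call with a gripper value outside its range is refused whole. The fingers move at their own pace and stop on an object; the grip force is fixed at half the most. Time passes only in rows, so rows that repeat a pose let the fingers close. It gives the time, the measured TCP pose, the force and the opening at its end, in the units of the state.
- robot.get_obs(): the state, without advancing time (a new reading comes with each control period).
- cams.snapshot(name): name is "scene" or "top"; returns a dict with "pixels" (480x640x3 uint8, red, green, blue), "fov_y" (degrees; the focal length in pixels is half the picture's height over the tangent of half this angle, whatever the lens; pixels are square), "cx", "cy" (the principal point, pixels), "R" (3x3) and "t" (3): a world point X has camera coordinates R X + t. Camera axes: x right, y down, z forward; pixel columns grow to the right and rows downward; lengths in m; the calibration is good to about 2 mm. A picture is of the moment at which its call begins. There is no depth.
- robot.close_job(): hands the job in, once; it reports no verdict.
Trained networks look in a picture, given as the dict that the camera call returned (one of the last four; its "shot" number tells which), for a name from the list of things; names that differ only in an ending like _2 or _b are one class to them, and where a whole thing is asked for, a point or a joint stands for the part that bears it (a point fixed in the world has none). Each returns a list of dicts, best first, with "p" (0 to 1); they miss things now and then, are a little off and sometimes report something else, mostly with a low value. They report only what shows in the picture. A call takes as long as a camera call.
- models.find_in(picture, label): "position" ([x, y, z] in m, in world coordinates, good to about 4 mm: the middle of the surface that is visible of it).
- models.pinpoint(picture, label): "position" ([x, y, z] in m, in world coordinates, good to about 4 mm: a listed point, or the origin of a listed thing).
The state is a dict: "time": time; "joint_positions": joint angles; "qvel": joint speeds; "joint_torque": joint torques, N m; "tool_pos": TCP position; "ee_rot": TCP orientation; "wrist_force": force on the tool from outside, world axes, zero at the start; "wrist_torque": the same for the moment, N m; "width": finger opening in m.
Only numpy, scipy, OpenCV 4.12 (cv2) and the standard library are available. Lean on these libraries where they do the work, as an engineer would, in place of code of your own. Each camera call takes 0.05 s, during which the arm holds its last target. There are 200 camera calls.

### The job

Check the lid hinges of the two consoles on the counter, first the one on the robot's left, then the other: lift the lid by its handle to about 60 degrees and loosen your hold to see whether it stays up. Leave a lid that holds standing open there; one that sags must not drop: lower it by hand, then gently push its front edge down until the catch snaps and it is fully shut. Never push on a lid with more than 25 N, stay off the glass, and leave the other things on the counter alone.

Things in the scene. Friction and masses are not known exactly. Their poses are not given: they have to be found in the camera images.
- unit_p: Car-diagnostic console like a thick laptop, looks just like unit_q: dark case 215 x 250 x 87 mm with yellow corners on a rubber foot, fixed to the counter. Origin on the counter; x points from the handle to the hinge (away from the robot at yaw 0), z up. The case spans x = -95 to 120 mm, hinge axis at x = 85 mm. Grey lid, shut: top 106 mm up.
- lid_p (a joint): Opening angle of the lid of unit_p: 0 = fully shut and caught, grows as the handle is raised, stop at 1.75. Friction hinge: a sound one (about 0.42 N m) holds the lid at any angle, a worn one lets it drop as soon as it is unsupported. Lid 0.3 kg (20 percent more or less), its centre of mass 108 mm from the axis, 232 mm wide, 16 mm thick, front edge 185 mm from the axis.
- handle_p (a point): Middle of the carrying handle of unit_p: a light grey D of round bar 10 mm thick, in the plane of the lid and fixed to its front edge, moving with it. The bar runs along the hinge (y), straight for 58 mm, 232 mm from the hinge axis; a window 42 mm deep lies between it and the lid. Axes: x towards the hinge, z out of the lid's outer face. Shut: 98 mm above the counter, nothing under it.
- hinge_p (a point): Middle of the hinge axis of unit_p, fixed, 98 mm above the counter; the axis is its y, and the lid opens by turning about +y.
- push_p (a point): Point on the outer face of the lid of unit_p behind its spring catch, 19 mm in from the front edge, 166 mm from the hinge axis; moves with the lid. The catch acts below 0.07 rad: a slack lid let down rests on it at about 0.055 rad; pushing it on past takes 6 to 13 N here, then comes a hard stop at 0. Lifting a shut lid takes 5 to 12 N at the handle, weight and friction included.
- cover_p: The cover of the lid of unit_p: the flat grey plate 180 x 232 x 16 mm with yellow corners that carries handle and screen. Origin on the hinge axis; it reaches from 5 to 185 mm from it. At most 25 N may be put on it.
- glass_p: Screen glass on the inner face of the lid of unit_p, 136 x 204 mm, flush; origin at its middle, 82 mm from the hinge axis. Not to be touched.
- unit_q: Car-diagnostic console like a thick laptop, looks just like unit_p: dark case 215 x 250 x 87 mm with yellow corners on a rubber foot, fixed to the counter. Origin on the counter; x points from the handle to the hinge (away from the robot at yaw 0), z up. The case spans x = -95 to 120 mm, hinge axis at x = 85 mm. Grey lid, shut: top 106 mm up.
- lid_q (a joint): Opening angle of the lid of unit_q: 0 = fully shut and caught, grows as the handle is raised, stop at 1.75. Friction hinge: a sound one (about 0.42 N m) holds the lid at any angle, a worn one lets it drop as soon as it is unsupported. Lid 0.3 kg (20 percent more or less), its centre of mass 108 mm from the axis, 232 mm wide, 16 mm thick, front edge 185 mm from the axis.
- handle_q (a point): Middle of the carrying handle of unit_q: a light grey D of round bar 10 mm thick, in the plane of the lid and fixed to its front edge, moving with it. The bar runs along the hinge (y), straight for 58 mm, 232 mm from the hinge axis; a window 42 mm deep lies between it and the lid. Axes: x towards the hinge, z out of the lid's outer face. Shut: 98 mm above the counter, nothing under it.
- hinge_q (a point): Middle of the hinge axis of unit_q, fixed, 98 mm above the counter; the axis is its y, and the lid opens by turning about +y.
- push_q (a point): Point on the outer face of the lid of unit_q behind its spring catch, 19 mm in from the front edge, 166 mm from the hinge axis; moves with the lid. The catch acts below 0.07 rad: a slack lid let down rests on it at about 0.055 rad; pushing it on past takes 6 to 13 N here, then comes a hard stop at 0. Lifting a shut lid takes 5 to 12 N at the handle, weight and friction included.
- cover_q: The cover of the lid of unit_q: the flat grey plate 180 x 232 x 16 mm with yellow corners that carries handle and screen. Origin on the hinge axis; it reaches from 5 to 185 mm from it. At most 25 N may be put on it.
- glass_q: Screen glass on the inner face of the lid of unit_q, 136 x 204 mm, flush; origin at its middle, 82 mm from the hinge axis. Not to be touched.
- sanitizer: Loose clear hand-sanitizer bottle with blue pump, 66 mm across, 171 mm high, 0.38 kg; origin at the centre of its underside. Leave alone.
- alarm_box: Loose yellow carton 75 x 110 x 85 mm high, 0.35 kg; origin at the centre of its underside. Leave alone.
- fob: Loose black key fob lying flat, 75 x 36 x 14 mm; origin at the centre of its underside. Leave alone.

How it is judged:
On the way, in this order (a step that is already met when the one before it is completed fails the run):
1. the lid of the console on the robot's left has been lifted to at least 45 degrees (((world y of unit_p above 0 m and value of joint lid_p above 0.785 rad) or (world y of unit_q above 0 m and value of joint lid_q above 0.785 rad))), for 0.2 s.
2. the lid of the console on the robot's right has been lifted to at least 45 degrees (((world y of unit_p below 0 m and value of joint lid_p above 0.785 rad) or (world y of unit_q below 0 m and value of joint lid_q above 0.785 rad))), for 0.2 s.
At the end, for the whole second after the job is handed in: The lid whose hinge holds stands still by itself between 0.80 and 1.35 rad (46 to 77 degrees); the one that sags is shut with its catch snapped (below 0.02 rad); bystanders within 30 mm of where they stood (((value of joint lid_p between 0.8 and 1.35 rad and velocity of joint lid_p between -0.03 and 0.03 rad/s and value of joint lid_q below 0.02 rad) or (value of joint lid_q between 0.8 and 1.35 rad and velocity of joint lid_q between -0.03 and 0.03 rad/s and value of joint lid_p below 0.02 rad)) and distance of each of sanitizer, alarm_box, fob from where it was at the start of the episode below 0.03 m); the robot touches nothing.
It fails at once if the cover of a lid pushed with more than 25 N (contact force between any of the fingers, the arm and cover_p above 25 N or contact force between any of the fingers, the arm and cover_q above 25 N).
It fails at once if a lid dropped (falling faster than 3 rad/s while more than 0.12 rad open) ((velocity of joint lid_p below -3 rad/s and value of joint lid_p above 0.12 rad) or (velocity of joint lid_q below -3 rad/s and value of joint lid_q above 0.12 rad)).
It fails at once if the glass touched with more than 1 N (contact force between any of the fingers, the arm and glass_p above 1 N or contact force between any of the fingers, the arm and glass_q above 1 N).
It fails at once if a bystander shoved by more than 30 mm or tipped (distance of any of sanitizer, alarm_box, fob from where it was at the start of the episode above 0.03 m or angle between any of sanitizer, alarm_box, fob's own z axis and vertical above 0.4 rad).
It also fails if it takes over 72 s, if anything falls off the work surface, if the arm or the gripper's body presses on something with over 40 N, if the wrist force passes 120 N, or if a joint passes its speed limit or range.

## Working session

There is one attempt and no reset: what is moved stays moved. The work goes in short steps, Python scripts to look and compute and a tool call to move; the robot and the scene stay as the last step left them, time stands still between calls to the robot, and variables do not carry over. Pictures are saved under pics/ and viewed, about 8 in all and at most 12, crops included, and the job is handed in when it is done.

Besides the shell and the picture viewer there is one more tool, called after ">>>" by a JSON object that holds its "api" and its "payload", one argument or row to a line. step_arm: Moves the arm, as the interface text tells. Its arguments: {"type":"object","properties":{"series":{"type":"array","items":{"type":"array","items":{"type":"number"}}}},"required":["series"]}

```bash
ls; mkdir -p pics; python3 - <<'E'
from bench import robot,cams,models
import cv2,numpy as np
o=robot.get_obs(); print({k:np.round(v,3).tolist() for k,v in o.items()})
for n in ["scene","top"]:
    s=cams.snapshot(n); cv2.imwrite(f"pics/{n}0.png",s["pixels"][:,:,::-1])
    print(n,np.round(s["R"],3).tolist(),np.round(s["t"],3),s["fov_y"],s["cx"],s["cy"])
    for l in ["unit_p","handle_p","hinge_p","push_p","sanitizer","alarm_box","fob"]:
        print(l,[(np.round(d["position"],3).tolist(),round(d["p"],2)) for d in models.pinpoint(s,l)])
E
```

```text
pics
{'time': 0.0, 'joint_positions': [-1.295, 0.088, 1.372, -0.0, 1.684, -0.103], 'qvel': [0.0, 0.0, 0.0, -0.001, -0.001, -0.001], 'joint_torque': [-0.001, -34.018, -30.243, 0.072, 0.033, -0.0], 'tool_pos': [0.203, -0.51, 0.204], 'ee_rot': [-3.139, -0.0, 0.379], 'wrist_force': [0.058, -0.468, -0.534], 'wrist_torque': [0.026, 0.016, 0.0], 'width': 0.094}
scene [[0.042, 0.999, -0.012], [0.772, -0.04, -0.635], [-0.635, 0.017, -0.773]] [-0.025 -0.393  1.581] 54.544737998949465 318.51524798673086 239.4334946980301
unit_p [([0.666, 0.23, 0.003], 0.78), ([0.653, -0.187, -0.004], 0.77)]
handle_p [([0.519, 0.235, 0.097], 0.77), ([0.509, -0.219, 0.1], 0.68), ([0.585, 0.234, 0.106], 0.36)]
hinge_p [([0.753, 0.226, 0.097], 0.8), ([0.741, -0.17, 0.098], 0.77)]
push_p [([0.587, 0.235, 0.106], 0.89), ([0.573, -0.202, 0.106], 0.71)]
sanitizer [([0.485, 0.463, -0.002], 0.88), ([0.521, 0.237, 0.099], 0.33)]
alarm_box [([0.531, -0.499, 0.004], 0.9)]
fob [([0.509, -0.214, 0.1], 0.68), ([0.439, -0.009, 0.002], 0.55)]
top [[-0.011, -1.0, -0.009], [-0.994, 0.012, -0.107], [0.107, 0.008, -0.994]] [0.01  0.588 1.126] 54.785161876272696 316.9232483421679 240.19300341502654
unit_p [([0.654, -0.19, 0.001], 0.91), ([0.668, 0.232, -0.001], 0.71)]
handle_p [([0.523, 0.236, 0.098], 0.9), ([0.512, -0.221, 0.099], 0.78)]
hinge_p [([0.754, 0.223, 0.096], 0.6), ([0.741, -0.173, 0.1], 0.59), ([0.571, -0.205, 0.106], 0.52)]
push_p [([0.573, -0.206, 0.104], 0.88), ([0.585, 0.236, 0.101], 0.66), ([0.522, 0.236, 0.098], 0.37)]
sanitizer [([0.487, 0.46, -0.002], 0.64)]
alarm_box [([0.527, -0.497, -0.004], 0.77)]
fob [([0.439, -0.006, 0.003], 0.66)]
```

View pics/scene0.png

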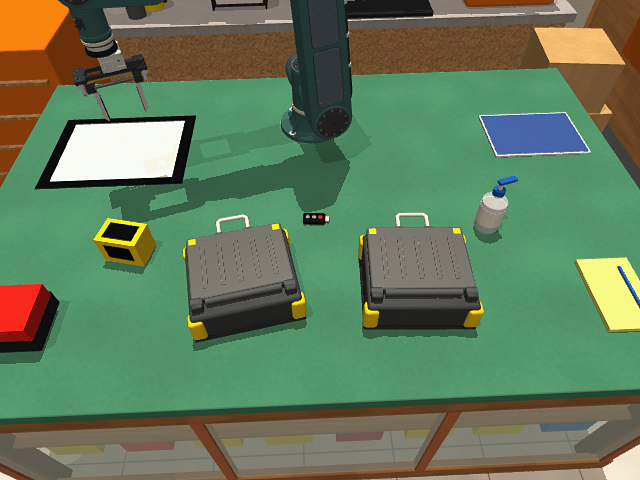

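View pics/top0.png

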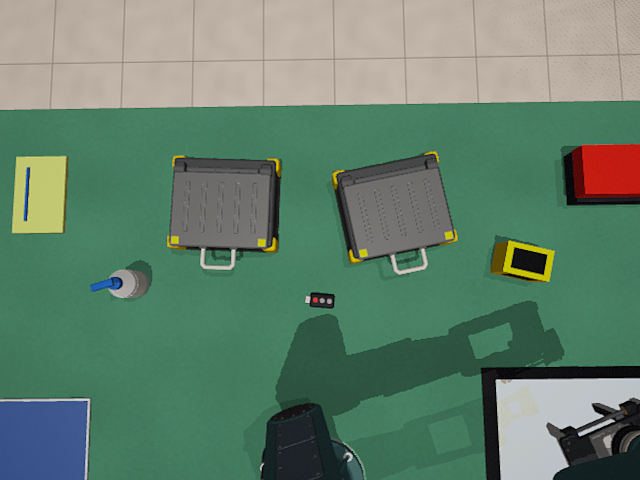

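The scene picture shows the left console's handle at about (412,220) and the right one's at (232,225). In the top picture they are at (218,260) and (410,265), the fob is at (320,300) and the sanitizer at (125,283). The network positions agree with this. Both lids are shut, and the left console is near yaw -0.05, the right near +0.21.

```bash
cat > h.py <<'E'
from bench import robot,cams,models
import numpy as np, cv2
from scipy.spatial.transform import Rotation as Ro
U={'L':dict(h=np.array([.7535,.2245,.098]),u=-.048),'R':dict(h=np.array([.741,-.1715,.098]),u=.207)}
def bar(s,th,r=.232):
    u=U[s]['u']; return U[s]['h']+r*np.array([-np.cos(th)*np.cos(u),-np.cos(th)*np.sin(u),np.sin(th)])
def shift(s,P):  # tool-axes shift (mm) and turn (deg) from now to TCP P with tool y along unit x
    o=robot.get_obs(); R=Ro.from_euler('xyz',o['ee_rot'])
    Rt=Ro.from_euler('xyz',[np.pi,0,np.pi/2+U[s]['u']])
    d=R.inv().apply(np.array(P)-o['tool_pos'])*1000
    print('shift',d.round(1),'turn',np.degrees((R.inv()*Rt).as_rotvec()).round(1),'t',o['time'],'F',np.round(o['wrist_force'],2),'w',o['width'])
def angle(s):
    for n in('scene','top'):
        p=cams.snapshot(n)
        for l in('handle_p','push_p'):
            for d in models.pinpoint(p,l):
                x=np.array(d['position'])-U[s]['h']
                if np.linalg.norm(x)<.3: print(n,l,np.round(d['position'],3),'ang',round(np.arctan2(x[2],-(x[0]*np.cos(U[s]['u'])+x[1]*np.sin(U[s]['u']))),3),'r',round(np.linalg.norm(x),3),'p',round(d['p'],2))
E
python3 -c "
from h import *
print(bar('L',0),bar('R',0))
shift('L',bar('L',0)+[0,0,.11])"
```

```text
[0.52176721 0.23563172 0.098     ] [ 0.51395276 -0.21918177  0.098     ]
shift [ 571.9 -576.    -2.6] turn [  0.    0.  -65.5] t 0.8 F [-0.15  0.39  0.83] w 0.09392964662030187
```

>>> {"api": "step_arm", "payload": {
  "series": [
    [-0.15,572,-576,-3,-65.5],
    [-0.15,572,-576,-3,-65.5],
    [-0.15,572,-576,-3,-65.5],
    [-0.15,572,-576,-3,-65.5],
    [-0.15,572,-576,-3,-65.5],
    [-0.15,572,-576,-3,-65.5],
    [-0.15,572,-576,-3,-65.5],
    [-0.15,572,-576,-3,-65.5],
    [-0.15,572,-576,-3,-65.5],
    [-0.15,572,-576,-3,-65.5],
    [-0.15,572,-576,-3,-65.5],
    [-0.15,572,-576,-3,-65.5],
    [-0.15,572,-576,-3,-65.5],
    [-0.15,572,-576,-3,-65.5],
    [-0.15,572,-576,-3,-65.5],
    [-0.15,572,-576,-3,-65.5],
    [-0.15,572,-576,-3,-65.5],
    [-0.15,572,-576,-3,-65.5]
  ]
}}

```text
time: 3.05
tool_pos: [0.5218, 0.2348, 0.2091]
ee_rot: [3.141, -0.0, 1.521]
wrist_force: [-0.5, 0.7, -0.2]
width: 0.0401
```

```bash
python3 -c "
from h import *
shift('L',bar('L',0)+[0,0,-.019])"
```

```text
shift [  0.8  -0.2 130.1] turn [ 0.1 -0.  -0.1] t 3.05 F [-0.5   0.75 -0.15] w 0.04013840697243149
```

>>> {"api": "step_arm", "payload": {
  "series": [
    [-0.15,0,0,40,0],
    [-0.15,0,0,80,0],
    [-0.15,0,0,110,0],
    [-0.15,0,0,130,0],
    [-0.15,0,0,130,0]
  ]
}}

```text
time: 3.68
tool_pos: [0.5204, 0.2348, 0.0765]
ee_rot: [-3.138, 0.002, 1.521]
wrist_force: [0.0, -0.3, -0.3]
width: 0.0403
```

```bash
python3 -c "
from h import *
shift('L',bar('L',0)+[0,0,-.019])
p=cams.snapshot('top'); cv2.imwrite('pics/g1.png',cv2.resize(p['pixels'][150:330,130:330,::-1],None,fx=3,fy=3))"
```

```text
shift [ 0.9  1.3 -2.5] turn [-0.2  0.1 -0.1] t 3.675 F [ 0.03 -0.33 -0.29] w 0.04028458264454988
```

View pics/g1.png

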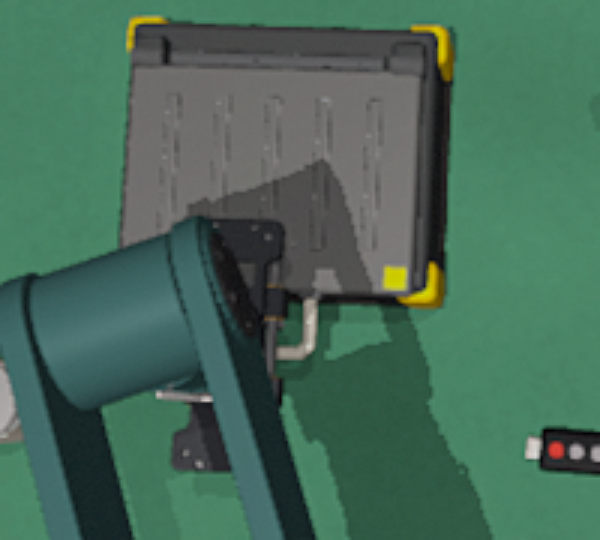

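The crop shows the gripper over the handle. One finger is in the window near (272,300), and the arm is clear of the lid. I'll close the grip.

>>> {"api": "step_arm", "payload": {
  "series": [
    [-1,0,0,0,0],
    [-1,0,0,0,0],
    [-1,0,0,0,0],
    [-1,0,0,0,0],
    [-1,0,0,0,0]
  ]
}}

```text
time: 4.35
tool_pos: [0.5209, 0.2359, 0.0791]
ee_rot: [-3.14, -0.0, 1.522]
wrist_force: [-5.2, -0.5, 6.0]
width: 0.0087
```

>>> {"api": "step_arm", "payload": {
  "series": [
    [-1,0,0.5,-16,0],
    [-1,0,2,-32,0],
    [-1,0,5,-48,0],
    [-1,0,9,-64,0],
    [-1,0,14,-79,0],
    [-1,0,20,-94,0],
    [-1,0,27,-109,0],
    [-1,0,35,-123,0],
    [-1,0,44,-136,0],
    [-1,0,54,-149,0],
    [-1,0,65,-161,0],
    [-1,0,77,-172,0],
    [-1,0,89,-183,0],
    [-1,0,102,-192,0],
    [-1,0,116,-201,0],
    [-1,0,130,-208,0],
    [-1,0,130,-208,0],
    [-1,0,130,-208,0]
  ]
}}

```text
time: 6.6
tool_pos: [0.6527, 0.2297, 0.2915]
ee_rot: [3.134, -0.003, 1.522]
wrist_force: [-3.0, 1.1, 5.1]
width: 0.0089
```

```bash
python3 -c "
from h import *
angle('L');shift('L',bar('L',1.117)+[0,0,-.019])"
```

```text
scene handle_p [0.652 0.229 0.308] ang 1.121 r 0.233 p 0.88
scene push_p [0.688 0.23  0.25 ] ang 1.162 r 0.165 p 0.93
top handle_p [0.652 0.229 0.306] ang 1.118 r 0.231 p 0.92
top handle_p [0.751 0.226 0.096] ang -0.58 r 0.004 p 0.47
top push_p [0.691 0.232 0.248] ang 1.175 r 0.163 p 0.82
shift [-0.4 -0.5  3.9] turn [ 0.4 -0.1 -0. ] t 6.9 F [-3.32  1.66  4.72] w 0.009014103482154468
```

>>> {"api": "step_arm", "payload": {
  "series": [
    [-0.75,0,0,0,0],
    [-0.68,0,0,0,0],
    [-0.6,0,0,0,0],
    [-0.5,0,0,0,0],
    [-0.4,0,0,0,0],
    [-0.32,0,0,0,0],
    [-0.32,0,0,0,0],
    [-0.32,0,0,0,0]
  ]
}}

```text
time: 7.9
tool_pos: [0.6517, 0.2293, 0.2864]
ee_rot: [3.142, 0.0, 1.522]
wrist_force: [-0.5, -0.4, -0.2]
width: 0.0321
```

```bash
python3 -c "
from h import *
angle('L');shift('L',bar('L',1.117)+[0,0,-.019])
p=cams.snapshot('scene'); cv2.imwrite('pics/g2.png',cv2.resize(p['pixels'][90:340,300:520,::-1],None,fx=2.4,fy=2.4))"
```

```text
scene handle_p [0.639 0.23  0.305] ang 1.065 r 0.237 p 0.66
scene push_p [0.678 0.234 0.248] ang 1.104 r 0.168 p 0.73
scene push_p [0.639 0.232 0.308] ang 1.069 r 0.239 p 0.19
top handle_p [0.643 0.232 0.303] ang 1.075 r 0.233 p 0.75
top push_p [0.68  0.233 0.245] ang 1.104 r 0.164 p 0.65
shift [ 0.1  0.2 -1.1] turn [ 0.  0. -0.] t 8.2 F [-0.54  0.28  0.47] w 0.03205646697189141
```

View pics/g2.png

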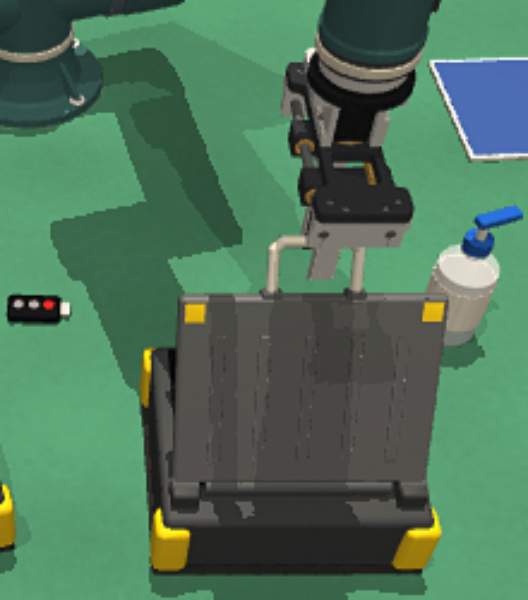

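The crop shows the bar between the open fingers at about (318,245). The angle fell by about 0.055 rad, which suggests the lid sags. To confirm, I'll ease the tool back and see whether the lid follows.

>>> {"api": "step_arm", "payload": {
  "series": [
    [-0.32,0,-5,2,0],
    [-0.32,0,-10,5,0],
    [-0.32,0,-15,8,0],
    [-0.32,0,-15,8,0],
    [-0.32,0,-15,8,0]
  ]
}}

```text
time: 8.88
tool_pos: [0.6365, 0.2301, 0.2786]
ee_rot: [-3.142, -0.0, 1.522]
wrist_force: [-0.5, 0.8, 0.1]
width: 0.0321
```

```bash
python3 -c "
from h import *
angle('L');shift('L',bar('L',1.0)+[0,0,-.019])"
```

```text
scene handle_p [0.624 0.232 0.291] ang 0.98 r 0.232 p 0.61
scene push_p [0.666 0.232 0.242] ang 1.024 r 0.169 p 0.92
top handle_p [0.626 0.233 0.296] ang 0.995 r 0.235 p 0.75
top push_p [0.668 0.235 0.238] ang 1.02 r 0.164 p 0.73
shift [-0.  -8.4  4.5] turn [ 0. -0. -0.] t 9.175 F [-1.09 -0.59  0.95] w 0.03187192790686443
```

The lid followed the finger, so the left hinge is worn. I'll grip again and lower it along the arc.

>>> {"api": "step_arm", "payload": {
  "series": [
    [-1,0,0,0,0],
    [-1,0,0,0,0],
    [-1,0,0,0,0],
    [-1,0,0,0,0]
  ]
}}

```text
time: 9.68
tool_pos: [0.6368, 0.23, 0.2787]
ee_rot: [3.141, 0.0, 1.522]
wrist_force: [-2.0, -0.9, 1.8]
width: 0.0088
```

>>> {"api": "step_arm", "payload": {
  "series": [
    [-1,0,-14,9,0],
    [-1,0,-27,18,0],
    [-1,0,-39,28,0],
    [-1,0,-51,40,0],
    [-1,0,-62,52,0],
    [-1,0,-72,65,0],
    [-1,0,-81,78,0],
    [-1,0,-89,92,0],
    [-1,0,-96,107,0],
    [-1,0,-102,122,0],
    [-1,0,-107,137,0],
    [-1,0,-111,153,0],
    [-1,0,-114,169,0],
    [-1,0,-115,181,0],
    [-1,0,-115.5,188,0],
    [-1,0,-115.5,188,0],
    [-1,0,-115.5,188,0]
  ]
}}

```text
time: 11.8
tool_pos: [0.5213, 0.2357, 0.0908]
ee_rot: [-3.141, -0.0, 1.522]
wrist_force: [0.9, 0.7, -0.8]
width: 0.0087
```

```bash
python3 -c "
from h import *
angle('L');shift('L',bar('L',0.055)+[0,0,-.019])"
```

```text
scene handle_p [0.52  0.236 0.114] ang 0.068 r 0.234 p 0.8
scene handle_p [0.757 0.226 0.098] ang 3.111 r 0.003 p 0.15
scene push_p [0.586 0.234 0.119] ang 0.124 r 0.169 p 0.56
top handle_p [0.524 0.237 0.111] ang 0.058 r 0.231 p 0.85
top push_p [0.587 0.235 0.113] ang 0.091 r 0.168 p 0.69
shift [-0.1  0.8 -1. ] turn [ 0. -0. -0.] t 12.1 F [-0.05  1.03 -0.52] w 0.00913816538007019
```

>>> {"api": "step_arm", "payload": {
  "series": [
    [-0.15,0,0,0,0],
    [-0.15,0,0,0,0],
    [-0.15,0,0,0,0],
    [-0.15,0,0,-30,0],
    [-0.15,0,0,-60,0],
    [-1,0,30,-60,0],
    [-1,0,66,-60,0],
    [-1,0,66,-60,0],
    [-1,0,66,-50,0],
    [-1,0,66,-45,0],
    [-1,0,66,-40,0],
    [-1,0,66,-40,0],
    [-1,0,66,-40,0]
  ]
}}

```text
time: 13.72
tool_pos: [0.5872, 0.2325, 0.1308]
ee_rot: [3.141, -0.0, 1.522]
wrist_force: [0.2, -0.7, -0.5]
width: 0.0006
```

```bash
python3 -c "
from h import *
angle('L');shift('L',bar('L',0,.166)+[0,0,.008])"
```

```text
scene handle_p [0.518 0.238 0.109] ang 0.047 r 0.237 p 0.81
scene handle_p [0.753 0.228 0.099] ang 1.371 r 0.004 p 0.59
scene handle_p [0.75  0.231 0.097] ang -0.251 r 0.007 p 0.29
scene push_p [0.587 0.236 0.113] ang 0.09 r 0.168 p 0.79
top handle_p [0.524 0.238 0.109] ang 0.05 r 0.23 p 0.59
top push_p [0.588 0.238 0.112] ang 0.081 r 0.167 p 0.72
shift [-0.   0.3 24.7] turn [ 0. -0. -0.] t 14.025 F [ 0.56  0.6  -0.29] w 0.000249914655861823
```

>>> {"api": "step_arm", "payload": {
  "series": [
    [-1,0,0,7,0],
    [-1,0,0,12,0],
    [-1,0,0,14,0],
    [-1,0,0,16,0],
    [-1,0,0,18,0],
    [-1,0,0,20,0],
    [-1,0,0,22,0],
    [-1,0,0,22,0]
  ]
}}

```text
time: 15.02
tool_pos: [0.5873, 0.2326, 0.1091]
ee_rot: [3.141, -0.0, 1.522]
wrist_force: [-0.3, 0.1, 1.6]
width: 0.0004
```

>>> {"api": "step_arm", "payload": {
  "series": [
    [-1,0,0,1,0],
    [-1,0,0,2,0],
    [-1,0,0,3,0],
    [-1,0,0,4,0],
    [-1,0,0,5,0],
    [-1,0,0,5,0]
  ]
}}

```text
time: 15.78
tool_pos: [0.5875, 0.2325, 0.1061]
ee_rot: [3.14, -0.0, 1.522]
wrist_force: [-3.2, -1.9, 11.0]
width: 0.0003
```

>>> {"api": "step_arm", "payload": {
  "series": [
    [-1,0,0,1,0],
    [-1,0,0,2,0],
    [-1,0,0,2,0]
  ]
}}

```text
time: 16.15
tool_pos: [0.5875, 0.2325, 0.106]
ee_rot: [3.139, -0.001, 1.522]
wrist_force: [-6.5, -1.1, 15.2]
width: 0.0005
```

>>> {"api": "step_arm", "payload": {
  "series": [
    [-1,0,0,-10,0],
    [-1,0,0,-60,0],
    [-1,0,0,-100,0],
    [-1,0,-60,-100,0],
    [-1,0,-60,-100,0]
  ]
}}

```text
time: 16.77
tool_pos: [0.5237, 0.2355, 0.1999]
ee_rot: [-3.138, 0.001, 1.524]
wrist_force: [0.4, -0.8, -1.1]
width: 0.0005
```

```bash
python3 -c "
from h import *
angle('L');shift('R',bar('R',0)+[0,0,.11])"
```

```text
scene handle_p [0.522 0.235 0.1  ] ang 0.008 r 0.232 p 0.88
scene push_p [0.588 0.237 0.106] ang 0.045 r 0.166 p 0.72
top handle_p [0.522 0.237 0.095] ang -0.012 r 0.232 p 0.85
top push_p [0.588 0.237 0.104] ang 0.033 r 0.166 p 0.83
shift [-454.7    7.9   -6.6] turn [  0.    0.  -14.7] t 17.075 F [-0.09 -0.14  0.25] w 0.00039443539261776426
```

The left lid is shut. Next is the right console.

>>> {"api": "step_arm", "payload": {
  "series": [
    [-0.15,-455,6,-7,-14.6],
    [-0.15,-455,6,-7,-14.6],
    [-0.15,-455,6,-7,-14.6],
    [-0.15,-455,6,-7,-14.6],
    [-0.15,-455,6,-7,-14.6],
    [-0.15,-455,6,-7,-14.6],
    [-0.15,-455,6,-7,-14.6],
    [-0.15,-455,6,-7,-14.6],
    [-0.15,-455,6,-7,-14.6],
    [-0.15,-455,6,-7,-14.6],
    [-0.15,-455,6,-7,-14.6],
    [-0.15,-455,6,-7,-14.6]
  ]
}}

```text
time: 18.58
tool_pos: [0.5114, -0.218, 0.2087]
ee_rot: [3.141, 0.0, 1.779]
wrist_force: [-0.2, 0.0, 0.2]
width: 0.04
```

```bash
python3 -c "
from h import *
shift('R',bar('R',0)+[-.002,0,-.019])"
```

```text
shift [ -1.2   0.2 129.7] turn [0.  0.  0.1] t 18.575 F [-0.18  0.05  0.17] w 0.040027992302341726
```

>>> {"api": "step_arm", "payload": {
  "series": [
    [-0.15,-1,0,40,0],
    [-0.15,-1,0,80,0],
    [-0.15,-1,0,110,0],
    [-0.15,-1,0,130,0],
    [-0.15,-1,0,130,0],
    [-1,-1,0,130,0],
    [-1,-1,0,130,0],
    [-1,-1,0,130,0],
    [-1,-1,0,130,0],
    [-1,-1,0,130,0]
  ]
}}

```text
time: 19.82
tool_pos: [0.5105, -0.2209, 0.0794]
ee_rot: [-3.14, 0.001, 1.776]
wrist_force: [-5.5, -0.9, 5.9]
width: 0.0089
```

>>> {"api": "step_arm", "payload": {
  "series": [
    [-1,0,0.5,-16,0],
    [-1,0,2,-32,0],
    [-1,0,5,-48,0],
    [-1,0,9,-64,0],
    [-1,0,14,-79,0],
    [-1,0,20,-94,0],
    [-1,0,27,-109,0],
    [-1,0,35,-123,0],
    [-1,0,44,-136,0],
    [-1,0,54,-149,0],
    [-1,0,65,-161,0],
    [-1,0,77,-172,0],
    [-1,0,89,-183,0],
    [-1,0,102,-192,0],
    [-1,0,116,-201,0],
    [-1,0,130,-208,0],
    [-1,0,130,-208,0],
    [-1,0,130,-208,0]
  ]
}}

```text
time: 22.08
tool_pos: [0.6396, -0.1955, 0.2929]
ee_rot: [3.134, 0.008, 1.775]
wrist_force: [-1.7, -5.5, 7.9]
width: 0.009
```

```bash
python3 -c "
from h import *
angle('R');shift('R',bar('R',1.117)+[0,0,-.019])"
```

```text
scene handle_p [ 0.637 -0.192  0.309] ang 1.104 r 0.237 p 0.78
scene push_p [ 0.672 -0.187  0.25 ] ang 1.136 r 0.167 p 0.71
scene push_p [ 0.655 -0.185  0.   ] ang -0.846 r 0.131 p 0.31
top push_p [ 0.672 -0.188  0.247] ang 1.125 r 0.165 p 0.77
top push_p [ 0.656 -0.189 -0.   ] ang -0.848 r 0.131 p 0.26
shift [2.7 2.6 5.3] turn [ 0.5  0.4 -0.2] t 22.375 F [-1.7  -5.64  8.43] w 0.00938340470615338
```

>>> {"api": "step_arm", "payload": {
  "series": [
    [-0.75,0,0,0,0],
    [-0.68,0,0,0,0],
    [-0.6,0,0,0,0],
    [-0.5,0,0,0,0],
    [-0.4,0,0,0,0],
    [-0.32,0,0,0,0],
    [-0.32,0,0,0,0],
    [-0.32,0,0,0,0]
  ]
}}

```text
time: 23.38
tool_pos: [0.6386, -0.1937, 0.2865]
ee_rot: [3.142, 0.0, 1.777]
wrist_force: [-0.2, -0.4, -0.0]
width: 0.032
```

```bash
python3 -c "
from h import *
angle('R');shift('R',bar('R',1.117)+[0,0,-.019])"
```

```text
scene handle_p [ 0.636 -0.192  0.307] ang 1.099 r 0.234 p 0.91
scene push_p [ 0.672 -0.183  0.252] ang 1.142 r 0.169 p 0.61
shift [ 0.7  3.1 -1. ] turn [ 0.   0.  -0.1] t 23.675 F [-0.   -0.02  0.23] w 0.031909048999709484
```

The right lid did not move when I loosened the grip, so it holds. I'll retreat straight up.

>>> {"api": "step_arm", "payload": {
  "series": [
    [-0.32,0,0,-15,0],
    [-0.32,0,0,-30,0],
    [-0.32,0,0,-60,0],
    [-0.32,0,-30,-100,0],
    [-0.32,0,-90,-120,0],
    [-0.32,0,-150,-120,0],
    [-0.32,0,-150,-120,0],
    [-0.32,0,-150,-120,0]
  ]
}}

```text
time: 24.68
tool_pos: [0.4921, -0.2244, 0.4076]
ee_rot: [3.14, 0.001, 1.777]
wrist_force: [1.3, 0.6, -0.5]
width: 0.0319
```

```bash
python3 -c "
from h import *
angle('R');angle('L');shift('R',bar('R',1.117))
p=cams.snapshot('scene'); cv2.imwrite('pics/f.png',p['pixels'][:,:,::-1])
for l in ('sanitizer','alarm_box','fob'): print(l,[np.round(d['position'],3) for d in models.pinpoint(p,l)])"
```

```text
scene handle_p [ 0.633 -0.189  0.31 ] ang 1.093 r 0.238 p 0.76
scene push_p [ 0.672 -0.184  0.25 ] ang 1.141 r 0.168 p 0.83
top handle_p [ 0.638 -0.196  0.311] ang 1.11 r 0.238 p 0.74
top push_p [ 0.672 -0.187  0.247] ang 1.128 r 0.164 p 0.56
scene handle_p [0.52  0.236 0.1  ] ang 0.008 r 0.234 p 0.91
scene push_p [0.587 0.235 0.105] ang 0.044 r 0.167 p 0.75
top handle_p [0.522 0.24  0.096] ang -0.01 r 0.232 p 0.72
top push_p [0.589 0.234 0.103] ang 0.031 r 0.165 p 0.87
shift [  0.7 152.9  99.9] turn [-0. -0. -0.] t 25.275 F [-0.22  0.63  0.37] w 0.03240752076884964
sanitizer [array([ 0.488,  0.462, -0.002])]
alarm_box [array([ 0.528, -0.497,  0.002])]
fob [array([ 0.439, -0.01 , -0.002])]
```

View pics/f.png

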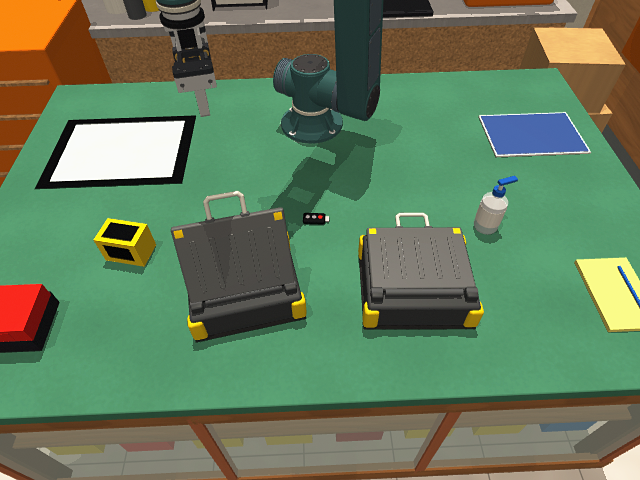

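The picture shows the right lid standing open with its handle at (225,200). The left lid is shut with its handle at (412,218), as at the start. The bystanders have not moved and the arm is clear, so I'll hand in.

```bash
python3 -c "
from bench import robot
print(robot.close_job())"
```

```text
the job is handed in; nothing more can be done
None
```

Both lids are checked and the job is handed in at about 25 s of the 72 s allowed; no verdict was reported.

- **Left console (worn hinge):** I lifted the lid to about 64°. When I loosened the grip it dropped about 0.055 rad onto the finger, and it followed when I eased the tool back. I lowered it by the handle and pushed the front edge down until it came up against a hard stop, with at most about 15 N read vertically at the wrist. The last look put the handle at 0.01 to -0.01 rad, so it is shut.
- **Right console (sound hinge):** I lifted the lid to about 64°, and it did not move when I loosened the grip. It stood at about 1.10 rad after I let go and backed away.
- **Other things on the counter:** the sanitizer, carton and fob measured within a few mm of where they started. The arm was clear of everything at hand-in.

The catch snap itself was not seen directly. I judged it from the hard stop at 106 mm and from the handle height, which the cameras give only to about 4 mm (about 0.02 rad at the handle). The push-point readings came out about 0.03 to 0.04 rad higher than the handle readings. This is expected, because that point lies 8 mm above the hinge plane.

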